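# Spin-dry a rinsed mandarin in the bench-top fruit dryer

### The job

Spin-dry the rinsed mandarin: put it in the basket of the electric fruit dryer, shut the lid fully, then turn the black spring-loaded knob on the sloping panel clockwise to its stop, keep it there for about two seconds, and let go so that it springs back to off. The dryer must never be switched on while the lid is open. Leave the mandarin in the basket with the lid shut, and do not push the tomato or the avocado about.

Things in the scene. Friction and masses are not known exactly. Their poses are not given: they have to be found in the camera images.
- mandarin: loose orange mandarin, 48 mm across, 40 high, about 0.1 kg; starts on the table in one of three places (the tomato and the avocado have the others). Origin: centre of its underside as it first lies, so its middle is 20 mm along its own z (it may roll later)
- tomato: a loose red tomato, 77 mm across, 72 mm high; not to be moved. Origin: centre of its underside
- avocado: a loose dark green avocado, 89 x 65 x 63 mm; not to be moved. Origin: centre of its underside, long side along its x
- spinner: fixed grey and white fruit dryer, 205 (x) by 336 (y) by 144 mm high, lid shut; origin: centre of its underside, on the table; front = -x, roughly facing the robot. Clear bowl with white basket on its +y half: axis at y = +72, rim 172 mm across, 134 mm up. White control block, 133 mm high, at y = -167 to -32; its panel, sloping 31 degrees from level, rises from the front and carries the knob
- basket_floor (a point): point on the basket's floor, at its centre, 54 mm above the table; z up. The basket is 150 mm across inside, its rim 70 mm above this point; the bowl's rim is 80 mm above it
- lid (a joint): angle of the bowl's hinged clear lid, rad: 0 = shut (level), 1.57 = upright, limit 1.70 = leaning back. Starts between 1.50 and 1.65. The hinge is stiff (0.28 N m of friction): the lid stays where it is left and must be pushed all the way down
- lid_hinge (a point): on the lid's hinge line behind the bowl, 138 mm above the table; frame turns with the lid: y along the hinge, -x from the hinge to the free edge, z out of the outer (upper) face. The lid is a disc of 173 mm diameter centred at x = -98; inner face at z = -4, outer face at z = +2 (edge) to +6 (middle)
- lid_tab (a point): top face of the grey tab (18 long, 40 wide, 6 mm thick) on the lid's free edge, 192 mm from the hinge line; axes as lid_hinge. The tab ends 201 mm from the hinge
- spin_knob (a joint): angle of the black knob, rad: 0 = off (a spring holds it there), grows clockwise as seen when looking at the panel, stop at 1.05 (60 degrees) = spinning. The spring pulls back with 0.05 N m at 0 and 0.16 N m at the stop; let go, it returns to 0 within half a second
- knob_grip (a point): on the knob's axis, 20 mm out from the panel, in its grip bar; frame turns with the knob: z along the axis, out of the panel (31 degrees from vertical, leaning to the dryer's front), x along the bar (up the slope when off). The bar is 46 mm long (x), 14 wide (y) and ends 12 mm beyond this point along z; a round skirt, 51 mm across, lies under it from 13 mm below this point down
Not all that is in view belongs to the job. Of the things that look like the mandarin, the smallest one is meant.

How it is judged:
By the outcome, as a careful person would: the job done as asked, in the order asked, and still so for the second after the job is handed in, with the robot touching nothing.
It also fails if it takes over 72 s, if anything falls off the work surface, if the arm or the gripper's body presses on something with over 40 N, if the wrist force passes 120 N, or if a joint passes its speed limit or range.

### The arm

A 6-joint arm with a two-finger parallel gripper is mounted at the origin on a cart in front of the work surface, level with it; the furniture and walls round the work are solid. World frame = base frame: x ahead of the robot, y to its left, z up, the work surface at z = 0. Lengths are in mm, angles in rad, forces in N, time in s.
With the tool pointing down it reaches from about 300 to 875 mm from the base axis. Payload 4.2 kg.
Tool frame: the origin (TCP) lies midway between the tips of the shut fingers; the grasp point (between the pads) lies 19 mm behind it; x points along the fingers, y is the direction in which the jaws open and shut, and the axes are right-handed (so a half turn about x gives the same grasp; the last joint's range is limited). The gripper opens to 85 mm and grips with 20 to 120 N. Pads are 22 mm wide; open, the fingers measure 114 mm over their backs; the gripper's body (76 mm by 85 mm) begins 54 mm behind the grasp point. The pads swing forward as they close: fully open they stand 13 mm farther back than shut.
Start: joints at [-1.134, 0.32, 1.565, -0, 1.257, -0.02], TCP at [253.625, -516.058, 231.338] pointing down, gripper open.
Joint ranges: [-3.11, 3.11], [-0.84, 2.01], [0.21, 2.61], [-1.34, 4.49], [0.05, 2.63], [-2.56, 2.56]. Speed limits (rad/s): [2.57, 2.57, 3.14, 3.14, 3.14, 3.14].

### API

Orientations are given as a unit quaternion [w, x, y, z].
In Python, from rig import movep, move_straight, move_joints, grip, hold, ik, sense, get_image, Unreachable, hand_in gives the robot as it stands. Calls block until the motion is done:
- movep(position, orientation): joint-space move of the TCP to a pose.
- move_straight(position, max_speed=150, frame=None, threshold=None): straight line of the TCP; frame=None keeps the orientation; max_speed is the mean speed in mm/s. With threshold (N) it stops when the force on the tool has changed by that much, and returns True; else False.
- move_joints(angles): joint-space move.
- grip(opening, squeeze=None): finger opening in mm; squeeze is the grip in N (None keeps the last); returns when the fingers have stopped.
- hold(seconds).
- ik(position, orientation): joint angles nearest the present ones, or None.
- sense(): the state.
- get_image(name): name is "scene" or "top" or "wrist"; returns a dict with "color" (400x640x3 uint8, red, green, blue), "range_z" (400x640 float32, mm along the optical axis (not along the pixel's ray), 0 where there is no reading), "fx", "fy", "cx", "cy" (pixels), "pose" (4x4, takes a point from camera to world coordinates). Camera axes: x right, y up, looking along -z (the intrinsics and any distortion apply to the point x, -y, -z); pixel columns grow to the right and rows downward; lengths in mm; the calibration is good to about 2 mm. A picture is of the moment at which its call begins.
A pose or a line that the arm cannot do raises Unreachable and nothing moves.
- hand_in(): hands the job in, once; it reports no verdict.
The state is a dict: "time_s": time; "q": joint angles; "joint_velocities": joint speeds; "joint_torque": joint torques, N m; "ee_pos": TCP position; "eef_rot": TCP orientation; "wrist_force": force on the tool from outside, world axes, zero at the start; "torque": the same for the moment, N m; "gripper_width": finger opening in mm.
Only numpy, scipy, OpenCV 4.12 (cv2) and the standard library are available. Lean on these libraries where they do the work, as an engineer would, in place of code of your own. Each camera call takes 0.05 s, during which the arm holds its last target. There are 200 camera calls.

## Working session

There is one attempt and no reset: what is moved stays moved. The work goes in short steps, each a Python script; the robot and the scene stay as the last script left them, time stands still between calls to the robot, and variables do not carry over. Pictures are saved under pics/ and viewed, about 8 in all and at most 12, crops included, and the job is handed in when it is done.

```bash
ls; mkdir -p pics
cat > h.py <<'E'
import numpy as np, cv2
from rig import *
def shot(name):
    im=get_image(name); np.savez('pics/%s.npz'%name,**im); return im
def load(name): return dict(np.load('pics/%s.npz'%name))
def px(im,u,v,r=2):
    u,v=int(round(u)),int(round(v)); d=im['range_z'][v-r:v+r+1,u-r:u+r+1]; d=np.median(d[d>0])
    p=np.array([(u-im['cx'])/im['fx']*d,-(v-im['cy'])/im['fy']*d,-d,1]); return (im['pose']@p)[:3]
def cloud(im):
    d=im['range_z'].astype(float); v,u=np.mgrid[:d.shape[0],:d.shape[1]]
    P=np.stack([(u-im['cx'])/im['fx']*d,-(v-im['cy'])/im['fy']*d,-d,np.ones_like(d)],-1)@im['pose'].T
    P=P[...,:3]; P[d<=0]=np.nan; return P
def save(fn,c,s=1): cv2.imwrite('pics/'+fn,cv2.resize(c[...,::-1],None,fx=s,fy=s,interpolation=cv2.INTER_CUBIC))
E
python3 - <<'E'
from h import *
a=shot('scene');b=shot('top')
print({k:v for k,v in a.items() if k not in('color','range_z')}); print(b['pose'],b['fx']); print(sense())
save('s1.png',a['color'],1.25);save('t1.png',b['color'],1.25)
E
```

```text
pics
{'fx': 514.057282249356, 'fy': 514.057282249356, 'cx': 316.8618789856957, 'cy': 191.32963237460555, 'pose': array([[ 6.91531575e-01,  2.64154672e-01, -6.72314205e-01,
        -3.85116472e+02],
       [-7.21908261e-01,  2.85138827e-01, -6.30511151e-01,
        -8.37575636e+02],
       [ 2.51504174e-02,  9.21367548e-01,  3.87877942e-01,
         6.28164675e+02],
       [ 0.00000000e+00,  0.00000000e+00,  0.00000000e+00,
         1.00000000e+00]])}
[[-1.22805403e-02  9.83053905e-01 -1.82904918e-01  3.16230606e+02]
 [-9.99885510e-01 -1.36900944e-02 -6.44578884e-03 -1.00821946e+01]
 [-8.84054348e-03  1.82804819e-01  9.83109477e-01  9.42869752e+02]
 [ 0.00000000e+00  0.00000000e+00  0.00000000e+00  1.00000000e+00]] 372.48103793714347
{'time_s': 0.1, 'q': array([-1.13396543e+00,  3.20222049e-01,  1.56552284e+00, -2.02924619e-05,
        1.25737218e+00, -1.99898612e-02]), 'joint_velocities': array([ 0.00068631, -0.00026518, -0.00384674, -0.00070322, -0.00026978,
        0.00134039]), 'joint_torque': array([ 2.91173128e-04, -4.16409552e+01, -2.34706146e+01,  4.06311358e-05,
        4.89303813e-03,  1.23579628e-05]), 'ee_pos': array([ 253.46094379, -515.67423152,  230.5829965 ]), 'eef_rot': array([-0.15958604, -0.6886226 , -0.16063781,  0.68885899]), 'wrist_force': array([-0.75481191, -0.72276524,  0.07242054]), 'torque': array([ 0.01863479, -0.0121853 , -0.00329453]), 'gripper_width': 85.6937643133305}
```

View pics/s1.png

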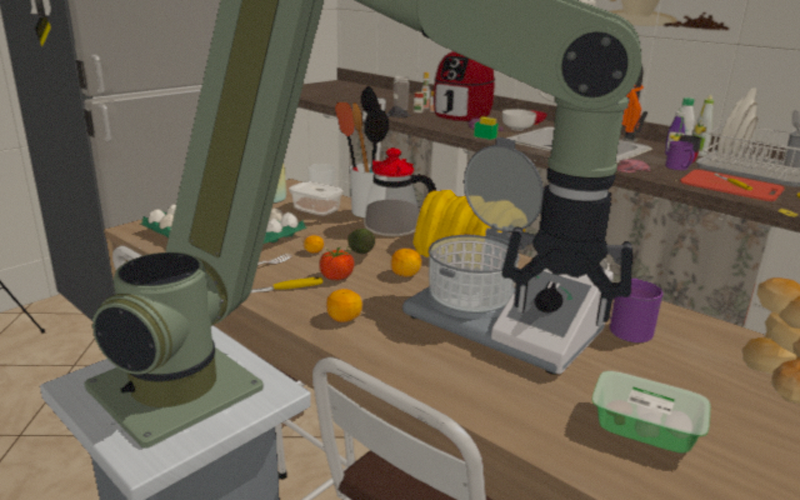

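View pics/t1.png

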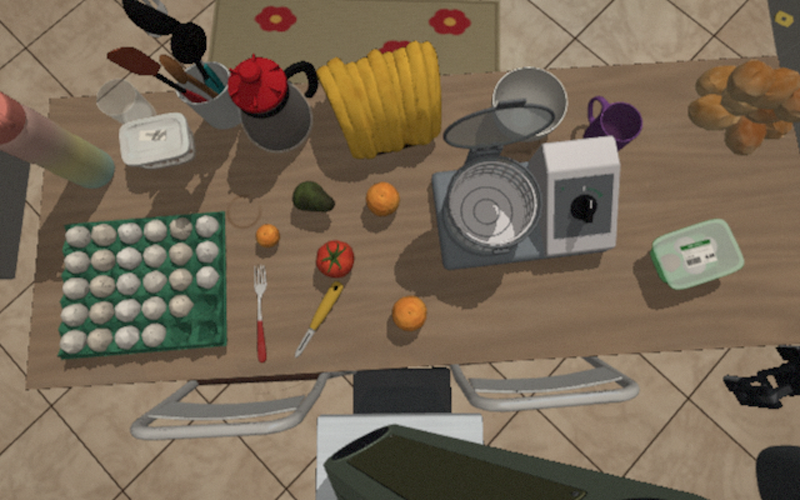

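The scene image shows the dryer with its lid open and three orange fruits beside the tomato and avocado. In the top picture (800 px) the candidates are at (267,236), (382,198) and (409,313). (267,236) is clearly the smallest, so I'll check that with sizes and a crop.

Run:
```python
from h import *
b=load('top');P=cloud(b)
np.set_printoptions(precision=1,suppress=True)
hsv=cv2.cvtColor(b['color'],cv2.COLOR_RGB2HSV)
for n,(u,v) in dict(m=(267,236),o1=(382,198),o2=(409,313),tom=(335,258),avo=(313,196)).items():
    u,v=int(u/1.25),int(v/1.25); w=P[v-22:v+23,u-26:u+27]; k=(w[...,2]>6)
    n_,lab,st,ce=cv2.connectedComponentsWithStats(k.astype(np.uint8)); 
    k=lab==lab[22,26]; q=w[k]
    print(n,len(q),'mid xy',(q.min(0)+q.max(0))/2,'size',np.ptp(q,0),'top',np.percentile(q[:,2],99))
# dryer block
for n,(u,v) in dict(blockTL=(545,150),blockTR=(612,143),blockBL=(553,248),blockBR=(612,243),knob=(585,208),floor=(487,209),lidmid=(505,125),baseBL=(447,264),baseTL=(437,175),cup=(612,125),bowl=(530,100),panel=(560,200)).items(): print(n,px(b,u/1.25,v/1.25,1))
print('mandarin circ', px(b,244/1.25,210/1.25))
c1=b['color'][100:240,140:350]; c2=b['color'][60:230,330:510]
h=600;A=cv2.resize(c1,(400,267));save('c1.png',c1,3);save('c2.png',c2,3.5)
a=load('scene')
for n,(u,v) in dict(m=(314,243),knob=(548,299)).items(): print(n,px(a,u/1.25,v/1.25,1))
```

```text
m 291 mid xy [503.3 261.7  28.7] size [44.5 45.4 28.1] top 42.407117054826074
o1 585 mid xy [574.1  28.7  38.2] size [65.5 68.3 45.5] top 59.922802721729624
o2 635 mid xy [345.3 -20.8  44.2] size [66.8 65.4 33.9] top 59.573525982716724
tom 736 mid xy [452.2 123.2  50. ] size [71.3 73.2 42.7] top 64.56688961592191
avo 625 mid xy [580.7 165.9  46.7] size [64.8 83.4 37.7] top 63.64102136903862
blockTL [ 633.  -274.8  133. ]
blockTR [ 645.3 -398.9  133.7]
blockBL [ 464.7 -300.5   56.5]
blockBR [ 473.4 -417.7   53.9]
knob [ 526.7 -343.5  120.9]
floor [ 544.  -179.6   54.2]
lidmid [ 630.7 -176.7  248.4]
baseBL [438.8 -99.6  34.7]
baseTL [620.8 -84.9  35.9]
cup [ 732.8 -459.8   14.9]
bowl [ 793.  -289.4   14.4]
panel [ 545.7 -304.9  105.1]
mandarin circ [562.4 319.1   0.6]
m [490.7 247.5  32.8]
knob [ 514.7 -355.9  109.4]
```

View pics/c1.png

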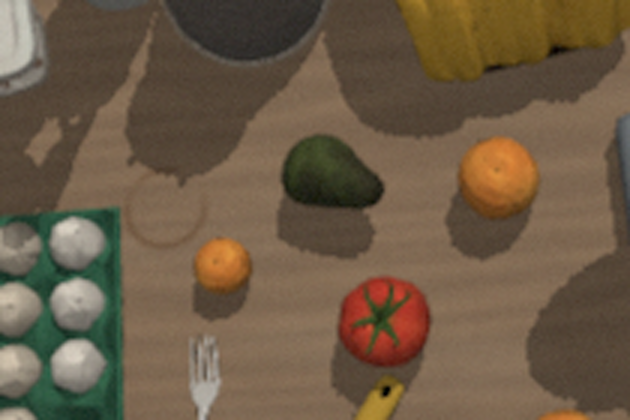

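View pics/c2.png

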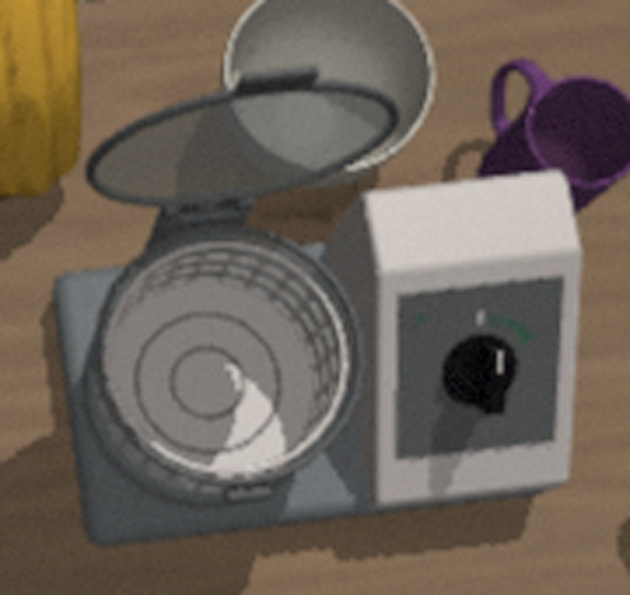

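c1.png confirms that the small mandarin is at crop (222,265), about 45 mm across and 42 mm high; the other two oranges are about 66 mm. c2.png shows the open lid, the basket centred near (210,370) and the knob skirt near (478,370). Next I'll fit the dryer's pose.

```bash
cat > fit.py <<'E'
from h import *
from scipy.optimize import least_squares
np.set_printoptions(precision=2,suppress=True)
b=load('top');P=cloud(b)
def plane(q):
    for _ in range(4):
        c=np.median(q,0) if _==0 else q.mean(0); n=np.linalg.svd(q-c)[2][2]; n*=np.sign(n[2]) or 1
        d=(q-c)@n; q=q[abs(d)<max(2,1.5*d.std())]
    return c,n,d.std(),len(q)
def reg(u0,v0,u1,v1,s,ou,ov): return P[int(ov+v0/s):int(ov+v1/s),int(ou+u0/s):int(ou+u1/s)]
q=np.concatenate([reg(405,300,440,450,3.5,330,60).reshape(-1,3),reg(520,300,550,440,3.5,330,60).reshape(-1,3)])
q=q[np.isfinite(q[:,2])]; c,n,s,N=plane(q); print('panel',c,n,s,N,'tilt',np.degrees(np.arccos(n[2])),'yaw',np.arctan2(-n[1],-n[0]))
# lid plane
q=reg(110,120,380,180,3.5,330,60).reshape(-1,3); q=q[np.isfinite(q[:,2])&(q[:,2]>150)&(q[:,2]<345)]; print('lid pts',len(q))
cl,nl,s,N=plane(q); print('lid',cl,nl,s,N)
# footprint: all points of dryer 25<z<140 in box; contour rect
k=(P[...,2]>20)&(P[...,2]<60)&(P[...,0]>400)&(P[...,0]<690)&(P[...,1]>-440)&(P[...,1]<-70)
q=P[k]; r=cv2.minAreaRect(q[:,:2].astype(np.float32)); print('rect',r)
# block flat top
k=(P[...,2]>128)&(P[...,2]<137)&(P[...,0]>600)&(P[...,0]<690)&(P[...,1]>-440)&(P[...,1]<-250)
r=cv2.minAreaRect(P[k][:,:2].astype(np.float32)); print('blocktop',r,k.sum(), np.median(P[k][:,2]))
# bowl rim points at height 118..138 about basket
k=(P[...,2]>120)&(P[...,2]<139)&(np.hypot(P[...,0]-555,P[...,1]+180)<105)&(P[...,1]>-270)
q=P[k]; f=least_squares(lambda x:np.hypot(q[:,0]-x[0],q[:,1]-x[1])-x[2],[555,-180,85],loss='soft_l1'); print('rim',f.x,len(q))
# basket floor disc
k=(abs(P[...,2]-54)<5)&(np.hypot(P[...,0]-555,P[...,1]+180)<85); print('floor',P[k].mean(0),k.sum())
E
python3 fit.py
```

```text
panel [ 534.83 -351.05   95.32] [-0.51 -0.05  0.86] 0.9448794347901633 550 tilt 30.986331420545685 yaw 0.09100114220683916
lid pts 1213
lid [ 629.22 -165.89  242.98] [0.99 0.1  0.06] 0.44281977026301245 1203
rect ((566.672607421875, -244.9427490234375), (242.1831817626953, 335.9288330078125), 6.047118186950684)
blocktop ((627.8941040039062, -338.35894775390625), (61.92552947998047, 136.04954528808594), 3.176377058029175) 1350 132.83549828285868
rim [ 540.49 -175.12   82.65] 1226
floor [ 548.52 -181.96   54.55] 2563
```

```bash
cat >> h.py <<'E'
from scipy.spatial.transform import Rotation as Rn
yaw=0.095; ex=np.array([np.cos(yaw),np.sin(yaw),0]); ey=np.array([-np.sin(yaw),np.cos(yaw),0]); ez=np.array([0,0,1.])
HX,LY=621.,-225.3          # hinge x', lid/bowl y' in dryer axes
W=lambda x,y,z: x*ex+y*ey+z*ez
kz=-np.sin(np.radians(31))*ex+np.cos(np.radians(31))*ez; kx=np.cos(np.radians(31))*ex+np.sin(np.radians(31))*ez
def Q(x,y):
    R=np.stack([x,y,np.cross(x,y)],1); q=Rn.from_matrix(R).as_quat(); return q[[3,0,1,2]]
down=lambda y: Q(-ez,y)
def best(p,*qs):
    for q in qs:
        try: s=ik(p,q)
        except Unreachable: s=None
        print(np.round(p),None if s is None else np.round(s,2))
E
python3 - <<'E'
from h import *
np.set_printoptions(precision=2,suppress=True)
b=load('top');P=cloud(b); c=np.array([534.83,-351.05,95.32])
# knob points
for nm in ('top','scene'):
    im=load(nm);P=cloud(im); D=(P-c)@np.stack([kx,ey,kz],1)
    reg=(abs(D[...,0])<60)&(abs(D[...,1])<50)
    for lo,hi in((4,11),(24,40)):
        k=reg&(D[...,2]>lo)&(D[...,2]<hi)&(im['color'].max(-1)<80); q=D[k]
        print(nm,lo,len(q),(q.min(0)+q.max(0))/2,np.ptp(q,0),q.mean(0))
    k=reg&(im['color'].max(-1)<50); 
print('c dryer',c@ex,c@ey)
Y=np.array([0,1.,0])
for p in ([503,262,120],[503,262,-2]): best(np.array(p,float),down(Y),down(-Y))
for z in (230,57): best(W(510,LY,z),down(ey),down(-ey))
for z in (440,300): best(W(665,LY,z),down(ey),down(-ey))
best(W(HX-165,LY,144),down(ey),down(-ey))
kg=c+20*kz-5*kx
best(kg+60*kz,Q(-kz,ey),Q(-kz,-ey))
best(kg-10*kz,Q(-kz,ey),Q(-kz,-ey))
E
```

```text
top 4 159 [3.46 7.11 7.46] [48.84 58.47  6.81] [ 4.07 10.02  6.19]
top 24 112 [ 2.72  2.71 29.13] [44.32 15.49  9.92] [ 2.55  4.64 29.62]
scene 4 175 [-16.58   4.74   7.31] [71.33 50.39  6.53] [-6.87 -0.42  6.48]
scene 24 111 [-2.08  3.15 29.18] [47.17 15.51 10.34] [-5.82  2.04 29.74]
c dryer 499.11878512312654 -400.19953740254914
[503. 262. 120.] [ 0.46  0.4   1.74 -0.    1.   -1.11]
[503. 262. 120.] [ 0.46  0.4   1.74 -0.    1.    2.03]
[503. 262.  -2.] [ 0.46  0.55  1.87 -0.    0.73 -1.11]
[503. 262.  -2.] [ 0.46  0.55  1.87 -0.    0.73  2.03]
[ 529. -176.  230.] [-0.34  0.29  1.61 -0.    1.24 -2.01]
[ 529. -176.  230.] [-0.34  0.29  1.61 -0.    1.24  1.13]
[ 529. -176.   57.] [-0.34  0.46  1.84 -0.    0.85 -2.01]
[ 529. -176.   57.] [-0.34  0.46  1.84 -0.    0.85  1.13]
[ 683. -161.  440.] [-0.25  0.53  0.72 -0.    1.89 -1.91]
[ 683. -161.  440.] [-0.25  0.53  0.72 -0.    1.89  1.23]
[ 683. -161.  300.] [-0.25  0.5   1.1  -0.    1.54 -1.91]
[ 683. -161.  300.] [-0.25  0.5   1.1   0.    1.54  1.23]
[ 475. -181.  144.] [-0.39  0.29  1.85 -0.    1.   -2.05]
[ 475. -181.  144.] [-0.39  0.29  1.85 -0.    1.    1.09]
[ 490. -355.  161.] None
[ 490. -355.  161.] [-0.87  0.3   1.91  0.7   0.72  0.12]
[ 525. -352.  101.] None
[ 525. -352.  101.] [-0.81  0.41  1.94  0.8   0.6   0.03]
```

Run:
```python
from h import *
np.set_printoptions(precision=2,suppress=True)
Y=np.array([0,1.,0])
movep([400,-80,260],down(Y)); grip(70,40)
movep([503,262,110],down(Y))
b=move_straight([503,262,-2],120,threshold=10); print('touch',b,sense()['ee_pos'],sense()['wrist_force'])
grip(30,25); s=sense(); print(s['gripper_width'],s['wrist_force'],s['time_s'])
move_straight([503,262,150],150); s=sense(); print(s['gripper_width'],s['wrist_force'],s['time_s'])
im=shot('wrist'); save('w1.png',im['color'],1)
```

```text
touch False [503.62 262.21  -1.29] [0.17 0.07 0.09]
44.146654780536124 [-0.9  -0.54  5.88] 4.9667
44.16861799873232 [ 0.32  0.37 -1.58] 6.1333
```

View pics/w1.png

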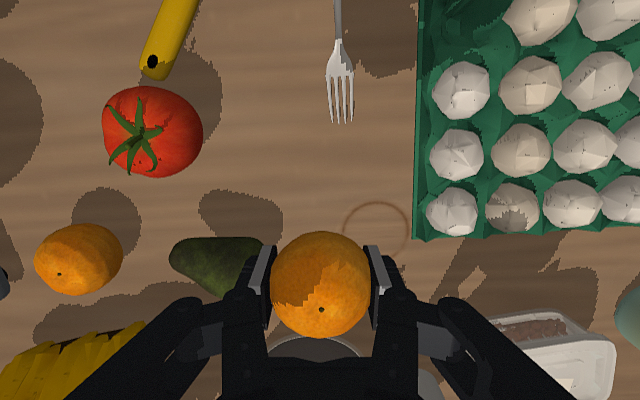

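The wrist view shows the mandarin held between the pads at about (320,285), with the tomato and avocado in their original places. Next I'll place it in the basket.

Run:
```python
from h import *
np.set_printoptions(precision=2,suppress=True)
movep([420,60,240],down(-ey))
movep(W(508,LY,230),down(-ey)); print(sense()['gripper_width'])
b=move_straight(W(508,LY,57),120,threshold=8); s=sense(); print('touch',b,s['ee_pos'],s['wrist_force'],s['gripper_width'])
grip(72); 
move_straight(W(508,LY,240),200); s=sense(); print(s['gripper_width'],s['wrist_force'],s['time_s'])
im=shot('wrist'); save('w2.png',im['color'],1)
```

```text
44.558146341484694
touch False [ 527.6  -176.27   57.7 ] [ 0.8  -0.7  -1.79] 44.21023335248529
72.08290477529339 [-0.63  0.73 -0.41] 12.5417
```

View pics/w2.png

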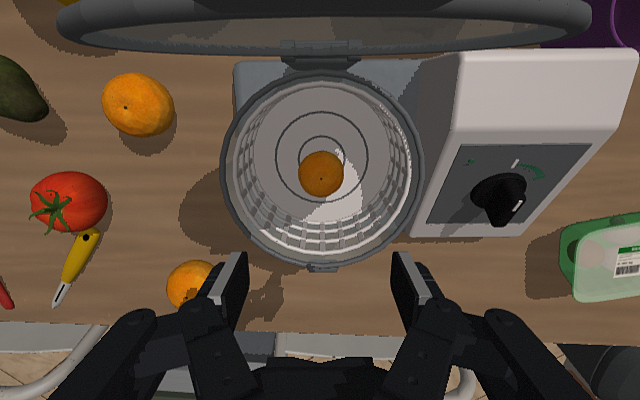

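w2.png shows the mandarin on the basket floor near (321,174), the lid still upright and the knob near (500,197). Next I'll close the lid with shut fingers from behind, and use this image to refine the knob position.

Run:
```python
from h import *
np.set_printoptions(precision=2,suppress=True)
im=load('wrist');P=cloud(im); c=np.array([534.83,-351.05,95.32]); D=(P-c)@np.stack([kx,ey,kz],1)
reg=(abs(D[...,0])<60)&(abs(D[...,1])<50); blk=im['color'].max(-1)<80
k=reg&~blk&(abs(D[...,2])<6); print('panel h',np.median(D[k][:,2]))
for lo,hi in((4,11),(24,40)):
    q=D[reg&(D[...,2]>lo)&(D[...,2]<hi)]; print(lo,len(q),(np.percentile(q,1,0)+np.percentile(q,99,0))/2,np.ptp(q,0),np.median(q,0))
q=P[10:45,150:500].reshape(-1,3); q=q[np.isfinite(q[:,2])&(q[:,2]>150)]; n=np.linalg.svd(q-q.mean(0),full_matrices=False)[2][2]; n*=np.sign(n[0])
print('lid',q.mean(0)@ex,q.mean(0)@ey,q.mean(0)[2],n,len(q))
dn=down(-ey)
grip(0); move_straight(W(508,LY,400),250); movep(W(668,LY,420),dn)
print(move_straight(W(668,LY,300),150,threshold=8),sense()['wrist_force'])
r=165
for th in (1.45,1.2,.95,.7,.45,.2):
    o=5+9*np.sin(th)
    b=move_straight(W(HX-r*np.cos(th)+o*np.sin(th),LY,138+r*np.sin(th)+o*np.cos(th)),120,threshold=25)
    s=sense(); print(th,b,s['wrist_force'],s['ee_pos'][2])
    if b: break
else:
    b=move_straight(W(HX-r-5,LY,138),50,threshold=20); s=sense(); print('press',b,s['wrist_force'],s['ee_pos'][2],s['time_s'])
```

```text
panel h -0.9824353049320317
4 771 [2.31 4.43 7.38] [47.38 48.25  6.99] [ 8.3  12.09  5.82]
24 624 [ 1.85  3.98 28.04] [46.11 14.48  8.59] [ 6.44  6.33 29.62]
lid 607.1571423078673 -226.2125883695686 297.78526826158605 [0.99 0.1  0.05] 11820
False [-0.2  -0.69 -0.36]
1.45 False [ 0.59 -0.41  0.06] 304.1904986279562
1.2 False [ 0.73 -0.42  0.54] 296.71809313760406
0.95 False [-0.43 -0.08 -0.56] 279.62352068443676
0.7 False [-0.27 -0.38 -0.04] 252.9629663436411
0.45 False [-0.21  0.05  0.51] 218.31503238566629
0.2 False [-0.09 -1.35  0.43] 178.0064341351192
press True [-2.57  0.68  8.04] 142.27765723028733 19.5167
```

Run:
```python
from h import *
np.set_printoptions(precision=2,suppress=True)
p=sense()['ee_pos']
b=move_straight(p+[0,0,-5],30,threshold=18); s=sense(); print(b,s['wrist_force'],s['ee_pos'][2])
move_straight(p+[0,0,130],200); movep(W(420,-300,330),down(-ey))
im=shot('top'); P=cloud(im)
D=(P-W(HX,LY,138))@np.stack([ex,ey,ez],1); 
for x in (-20,-60,-100,-140,-175,-192): 
    k=(abs(D[...,0]-x)<5)&(abs(D[...,1])<40); print(x,k.sum(),np.nanmedian(D[k][:,2]))
save('t2.png',im['color'][50:250,300:520],3); print(sense()['time_s'])
```

```text
True [-2.62  1.03  9.56] 142.26484790230816
-20 123 3.215189280000004
-60 155 5.020518547273468
-100 154 5.76887746469572
-140 161 5.335525602147186
-175 944 528.5308477760207
-192 1441 516.350255856872
21.0583
```

View pics/t2.png

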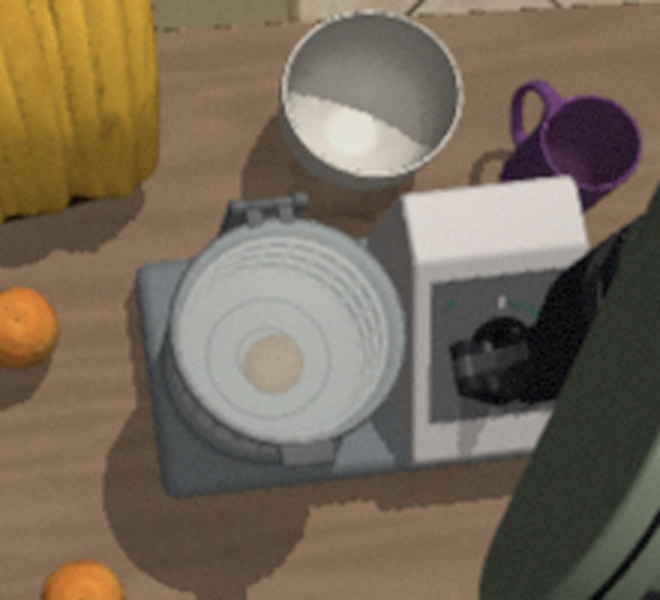

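t2.png shows the lid lying level over the bowl, with the mandarin visible beneath it at (273,362). The depth profile of 3 to 6 mm above hinge height matches a shut lid. Next is the knob.

```bash
cat > knob.py <<'E'
from h import *
np.set_printoptions(precision=3,suppress=True)
c=np.array([534.83,-351.05,95.32]); kg=c+1.5*kx+3.5*ey+19.3*kz; q=Q(-kz,-ey)
movep(kg+70*kz,q); grip(45,60)
b=move_straight(kg-9*kz,100,threshold=8); s=sense(); print('down',b,(s['ee_pos']-kg)@np.stack([kx,ey,kz],1),s['wrist_force'],s['q'])
if b: raise SystemExit
grip(0,60); s=sense(); w=s['gripper_width']; print('w',w,s['wrist_force'],s['torque'],s['time_s'])
if not 12<w<17: raise SystemExit
j=s['q'].copy(); j[5]+=1.10
move_joints(j); s=sense(); print('turned',s['q'][5],s['torque'],(-kz)@s['torque'],s['wrist_force'],s['gripper_width'],s['time_s'])
im=shot('wrist'); im2=shot('scene'); hold(1.85); s=sense(); print((-kz)@s['torque'],s['time_s'])
grip(60); hold(.6); print(sense()['time_s'])
im3=get_image('wrist'); np.savez('pics/wrist_after.npz',**im3)
save('k1.png',np.hstack([im['color'],im3['color']]),.62)
E
python3 knob.py
```

```text
down False [ 0.303 -0.237 -8.663] [0.007 0.442 0.172] [-0.803  0.404  1.93   0.792  0.601  0.053]
w 12.958637686597594 [-3.724 -4.83   3.592] [-0.478  0.506 -0.145] 23.6583
turned 1.1499044618130392 [-1.331  0.792  0.554] -1.118416098852853 [-3.292 -6.857 -3.127] 12.73814182310616 24.6833
-1.1097530962597648 26.6333
27.75
```

View pics/k1.png

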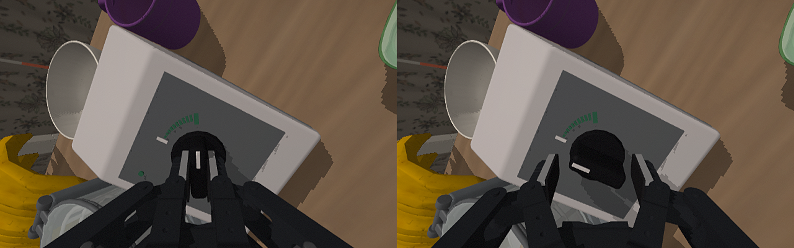

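In k1.png, the left half shows the bar turned to the stop, with torque against it. The right half shows it sprung back in line with the off mark. I'll retract and do the final checks.

Run:
```python
from h import *
np.set_printoptions(precision=1,suppress=True)
old=load('scene')  # taken mid-turn
move_straight(sense()['ee_pos']+90*kz,150); move_joints([-1.134,.32,1.565,0,1.257,-.02]); hold(.3)
im=shot('top'); P=cloud(im); s=sense(); print(s['time_s'],s['wrist_force'],s['ee_pos'])
D=(P-W(HX,LY,138))@np.stack([ex,ey,ez],1)
for x in (-20,-100,-175,-192):
    k=(abs(D[...,0]-x)<4)&(abs(D[...,1])<15); print(x,k.sum(),np.nanmedian(D[k][:,2]))
for n,(u,v) in dict(tom=(335,258),avo=(313,196)).items():
    u,v=int(u/1.25),int(v/1.25); w=P[v-22:v+23,u-26:u+27]; lab=cv2.connectedComponents((w[...,2]>6).astype(np.uint8))[1]
    q=w[lab==lab[22,26]]; print(n,(q.min(0)+q.max(0))/2)
c=np.array([534.83,-351.05,95.32]); d=(P-c)@np.stack([kx,ey,kz],1)
q=d[(abs(d[...,0])<60)&(abs(d[...,1])<50)&(d[...,2]>24)&(d[...,2]<40)]; print('bar',np.ptp(q,0))
save('t3.png',im['color'][40:300],1.25)
```

```text
30.0667 [-0.4  0.5 -0.3] [ 253.8 -515.7  230.8]
-20 40 3.806664302861236
-100 48 6.210198168429713
-175 49 4.5512680772966405
-192 85 1.410360645902756
tom [452.4 123.5  49.9]
avo [580.3 168.   47.4]
bar [44.  14.3 11. ]
```

View pics/t3.png

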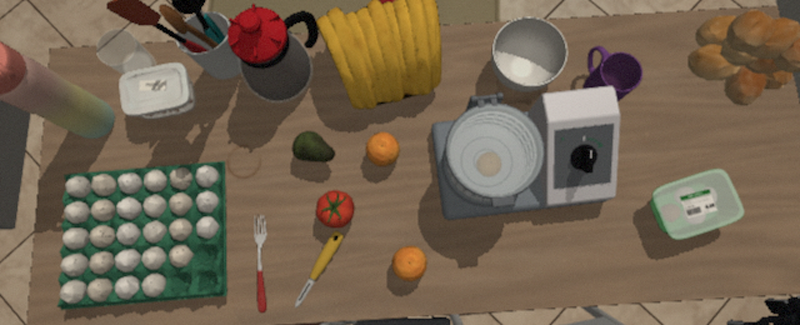

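The final picture shows the mandarin under the shut lid at (489,163) and the knob back at off at (584,157). The tomato and avocado have not moved.

```bash
python3 -c "
from rig import *
print(hand_in())"
```

```text
the job is handed in; nothing more can be done
None
```

I handed the job in at about 30 s of robot time, against the 72 s limit. I put the smallest orange fruit in the basket and pushed the lid shut from behind. I then turned the knob clockwise to its stop, held it for about 2 s and let go.

**Last checks:**
- **Lid:** it lies level, 4 to 6 mm above hinge height across its face, as it should when shut. This is good to the camera's 2 mm or so. The fingers also met firm resistance when pressing down on it.
- **Knob:** I turned the gripper 1.10 rad, slightly past the 1.05 stop. The wrist felt about 1.1 N m throughout the hold, far more than the spring alone. Afterwards the bar measured 44 x 14 mm, lined up with the off mark.
- **Mandarin:** it is visible in the basket under the lid.
- **Tomato and avocado:** the tomato is within 0.5 mm of its first measured position. The avocado reads 2 mm off, which is within camera error, and the arm never went near it.
- **Arm:** it is back at its start position, touching nothing.

No check failed or disagreed.

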